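Start the timer and hold the glue press down

ROBOT

A 6-joint arm with a two-finger parallel gripper is mounted at the origin on the work surface. World frame = base frame: x ahead of the robot, y to its left, z up, the work surface at z = 0. Lengths are in m, angles in degrees, forces in N, time in s.
With the tool pointing down it reaches from about 0.4 to 0.825 m from the base axis. Payload 7 kg.
Tool frame: the origin (TCP) lies midway between the tips of the shut fingers; the grasp point (between the pads) lies ctrl.grasp_offset behind it (ctrl.grasp_offset is the distance from the TCP to the grasp point, in m); z points along the fingers, y is the line along which they close (so a half turn about z gives the same grasp; the last joint's range is limited). The gripper opens to 88 mm and grips with 3 to 60 N. Pads are 19 mm wide; open, the fingers measure 130 mm over their backs; the gripper's body (78 mm by 193 mm) begins 47 mm behind the grasp point.
Start: joints at [-49.727, 20.546, 0.682, 0, -70.136, -16.507], TCP at [0.272, -0.618, 0.227] pointing down, gripper open.
Joint ranges: [-176.03, 176.03], [-82.01, 121.73], [-58.28, 71.71], [-173.87, 95.51], [-174.79, -0.11], [-173.66, 173.66]. Speed limits (degrees/s): [136.94, 136.94, 172.46, 180, 180, 180].

INTERFACE

Orientations are given as [roll, pitch, yaw] about the fixed x, y, z axes, in that order (R = Rz(yaw) Ry(pitch) Rx(roll)).
In Python, from plant import ctrl gives the robot as it stands. The module is installed in compiled form; this text tells all that it offers.
- The arm moves only by the tool send_rows, never from a script. Its argument "increments" is a list that holds one entry, the list of rows, each a list of 4 numbers: the shift along the world's x, y, z normalised to -1 to 1, where 1 is 0.2 m, then the turn about the world's z normalised to -1 to 1, where 1 is 1.5 rad. In form: [[[x, y, z, roll], ...]]. A call has 1 to 12 rows; each row is the pose to reach, as a shift and turn from the pose commanded when the call began; what a row does not reach only later rows make up. A row lasts 1/8 s, in which the tool goes at most 62.5 mm and 10.7 degrees, less where a joint would pass 70% of its speed; a pose out of reach is approached as far as the arm can. A call with a number of a shift or a turn outside -1 to 1 is refused whole. A call with a gripper value outside its range is refused whole. "jaw" is the opening, from 0 (shut) to 1 (fully open), set as the call begins (left out, the last holds). The fingers move at their own pace and stop on an object; the grip force is fixed at half the most. Time passes only in rows, so rows that repeat a pose let the fingers close. It gives the time, the measured TCP pose, the force, the opening and the grip force at its end, in the units of the state.
- ctrl.get_obs(): the state, without advancing time (a new reading comes with each control period).
- ctrl.snapshot(name): name is "side" or "top"; returns the picture (480x640x3 uint8, red, green, blue); there is no depth.
- ctrl.calibration(name): a dict with "mtx" (3x3 intrinsics, pixels), "eye" and "attitude" of the camera in the world. Camera axes: x right, y up, looking along -z (the intrinsics and any distortion apply to the point x, -y, -z); pixel columns grow to the right and rows downward; lengths in m; the calibration is good to about 2 mm. A picture is of the moment at which its call begins. calibration takes no time and is no camera call.
- ctrl.close_job(): hands the job in; it is judged then, once.
Trained networks look in the newest picture that a camera, given by its name, has taken for a name from the list of things; names that differ only in an ending like _2 or _b are one class to them, and where a whole thing is asked for, a point or a joint stands for the part that bears it (a point fixed in the world has none). Each returns a list of dicts, best first, with "conf" (0 to 1); they miss things now and then, are a little off and sometimes report something else, mostly with a low value. They report only what shows in the picture. A call takes as long as a camera call. They do not tell look-alikes from the thing itself.
- ctrl.trace(thing, camera): "mask" (480x640 bool, what is visible of it) and "bbox" ([left, top, right, bottom] in pixels, round what is visible of it).
- ctrl.spot_point(thing, camera): "pixel" ([row, column] in pixels: a listed point, or the origin of a listed thing).
The state is a dict: "clock": time; "joint_pos": joint angles; "qvel": joint speeds; "tau": joint torques, N m; "tool_pos": TCP position; "orientation": TCP orientation; "force": force on the tool from outside, world axes, zero at the start; "moment": the same for the moment, N m; "opening": finger opening in m; "gripper_force": force on a finger pad.
Only numpy, scipy, OpenCV 4.12 (cv2) and the standard library are available. Lean on these libraries where they do the work, as an engineer would, in place of code of your own. Each camera call takes 0.05 s, during which the arm holds its last target. There are 200 camera calls.

TASK

Start the yellow timer by pushing its plunger fully in and letting it spring back, then press the glue press's black palm knob down until the green ring on its stem is level with the top of the crosshead, and keep it there for at least two seconds so that the pad clamps the yellow tile onto its block. Do not let the red ring sink into the crosshead, do not shift the tile on the block, and leave the red timer and everything else on the bench alone. The glue has not set when you finish: end the program while still holding the knob down at the green ring.

Things in the scene. Friction and masses are not known exactly. Their poses are not given: they have to be found in the camera images.
- press: blue glue press fixed to the table: base plate 140 x 180 x 20 mm (x, y, z), two steel posts 18 mm across at y = +-70 mm, and over them a crosshead 50 x 180 mm, its underside 135 mm and its top 165 mm above the table (two low caps over the posts rise to 171 mm). Origin at the centre of the underside of the base; the ram's axis is its vertical z axis
- knob_top (a point): centre of the flat top of the press's black palm knob (56 mm across, 22 mm thick), 257 mm above the table at rest; it goes down with the ram. Under the knob is the 18 mm steel stem with a red ring and, right below that, a green ring, each 12 mm tall
- ram (a joint): how far the ram is pushed down, in m: 0 at rest, stop at 0.060. A spring returns it when let go: about 1 N to start, plus 0.12 N per mm. At about 0.025 the grey pad below (54 mm disc, own spring) meets the tile: 4 N more at once and 0.5 N more per mm, about 17 N in all at 0.040. The green ring is at the crosshead's top from 0.034 to 0.046, then the red ring sinks in
- block: wooden block 60 x 60 x 30 mm, loose, lying on the press base under the pad; origin at the centre of its underside
- tile: yellow tile with a black stripe, 60 x 60 x 8 mm, loose, lying flush on the block, freshly glued; origin at the centre of its underside
- timer_yellow: bench timer, yellow box 80 x 70 x 60 mm (x, y, z), fixed, with a white dial on its front (-x) face; origin at the centre of its underside. On its top, 18 mm behind the centre (+x), stands a sprung yellow plunger, cap 24 mm across, its top 90 mm above the table at rest
- plunger_yellow_top (a point): centre of the top of the yellow timer's plunger; it goes down with the plunger
- plunger_yellow (a joint): how far the yellow plunger is pushed in (down), in m: 0 at rest, 0.015 fully in (hard stop). Springs back by itself; about 2 N to start, 6 N at full stroke
- timer_red: bench timer, red box 80 x 70 x 60 mm (x, y, z), fixed, with a white dial on its front (-x) face; origin at the centre of its underside. On its top, 18 mm behind the centre (+x), stands a sprung red plunger, cap 24 mm across, its top 90 mm above the table at rest
- plunger_red_top (a point): centre of the top of the red timer's plunger; it goes down with the plunger
- plunger_red (a joint): how far the red plunger is pushed in (down), in m: 0 at rest, 0.015 fully in (hard stop). Springs back by itself; about 2 N to start, 6 N at full stroke
- paint_tin_red: closed tin with red label, 74 mm across, 90 mm tall, loose; origin at the centre of its underside
- paint_tin_blue: closed tin with blue label, 74 mm across, 90 mm tall, loose; origin at the centre of its underside
- glue_bottle: white bottle with orange cap, 48 mm across, 120 mm tall, loose; origin at the centre of its underside
- paint_brush: flat paint brush lying on the table, loose; origin at the centre of its underside
- brush_jar: glass jar 76 mm across with brushes standing in it, 200 mm tall in all, loose; origin at the centre of its underside
- painted_block_low: lower of two stacked wooden blocks, 110 x 75 x 45 mm, with red paint, loose; origin at the centre of its underside
- painted_block_top: upper of two stacked wooden blocks, 110 x 75 x 45 mm, with yellow paint, loose; origin at the centre of its underside
Mind the look-alikes: they are no part of the job. There is more than one size of the press; the one meant has the size given above.

How it is judged (in metres and radians):
On the way, in this order (a step that is already met when the one before it is completed fails the run):
1. the yellow timer's plunger is pushed fully in (value of joint plunger_yellow above 0.0125 m), for 0.05 s.
2. the yellow plunger has sprung back, and the knob is held with the green ring at the crosshead, the pad clamping the tile, for two seconds (value of joint ram between 0.033 and 0.047 m and contact force between any of the fingers, the arm and press above 5 N and contact force between press and tile between 4 and 18 N and value of joint plunger_yellow below 0.004 m), for 1.8 s.
At the end, for the whole second after the job is handed in: The robot still holds the palm knob down by itself, with the ram at 0.033 to 0.047 m; the pad presses the tile on the block with 4 to 18 N; the tile lies within 6 mm and 0.12 rad of flush on the block, the block is within 25 mm of the press's axis; both timer plungers are up (all of step 2 and value of joint plunger_red below 0.004 m and contact force between tile and block above 4 N and horizontal distance between tile and block below 0.006 m and angle between the x axis of tile and the x axis of block, either way round below 0.12 rad and z of tile in the frame of block above 0.026 m and horizontal distance between block and press below 0.025 m); the arm keeps its last pose, push and grip.
It fails at once if the press is pushed too far: the red ring sinks into the crosshead (ram beyond 0.050 m) (value of joint ram above 0.05 m).
It fails at once if the red timer's plunger is pushed (value of joint plunger_red above 0.004 m).
It fails at once if the tile is shifted on its block by more than 8 mm (horizontal distance between tile and block above 0.008 m).
It fails at once if a bystander is moved by more than 20 mm (distance of any of paint_tin_red, paint_tin_blue, glue_bottle, paint_brush, brush_jar, painted_block_low, painted_block_top from where it was at the start of the episode above 0.02 m).
It also fails if it takes over 48 s, if anything falls off the work surface, if the arm or the gripper's body presses on something with over 40 N, if the wrist force passes 120 N, or if a joint passes its speed limit or range.

## Working session

There is one attempt and no reset: what is moved stays moved. The work goes in short steps, Python scripts to look and compute and a tool call to move; the robot and the scene stay as the last step left them, time stands still between calls to the robot, and variables do not carry over. Pictures are saved under pics/ and viewed, at most 10 in all, crops included, and the job is handed in when it is done.

Besides the shell and the picture viewer there is one more tool, called as name(argument=value, ...) on one line, values as JSON. send_rows: Moves the arm, as the interface text tells. Its arguments: {"type":"object","properties":{"increments":{"type":"array"},"jaw":{"type":"number"}},"required":["increments"]}

```bash
mkdir -p pics; cat > h.py <<'E'
import numpy as np, cv2
from plant import ctrl
def ray(name,px):
    c=ctrl.calibration(name); K=np.array(c["mtx"]); 
    A=np.array(c["attitude"]); 
    if A.shape!=(3,3):
        from scipy.spatial.transform import Rotation as R
        A=R.from_euler('xyz',A,degrees=True).as_matrix()
    d=np.array(c.get("dist",np.zeros(5)),float)
    u=cv2.undistortPoints(np.array([[[px[1],px[0]]]],float),K,d)[0,0]
    return np.array(c["eye"]), A@np.array([u[0],-u[1],-1.])
def atz(name,px,z):
    e,d=ray(name,px); return e+d*(z-e[2])/d[2]
def tri(p1,p2):
    e,d=ray("top",p1); f,g=ray("side",p2)
    s=np.linalg.lstsq(np.c_[d,-g],f-e,rcond=None)[0]
    a,b=e+s[0]*d,f+s[1]*g
    return (a+b)/2,np.linalg.norm(a-b)
E
python3 - <<'E'
from h import *
for n in("top","side"):
    cv2.imwrite(f"pics/{n}.png",ctrl.snapshot(n)[:,:,::-1]); print(n,ctrl.calibration(n))
H=dict(knob_top=.257,plunger_yellow_top=.09,plunger_red_top=.09,press=0,timer_yellow=0,timer_red=0,tile=.05,glue_bottle=0,brush_jar=0,painted_block_top=.045,paint_tin_red=0,paint_tin_blue=0,paint_brush=0)
for t,z in H.items():
    for n in("top","side"):
        for r in ctrl.spot_point(t,n): 
            if r["conf"]>.2: print(t,n,round(r["conf"],2),np.round(r["pixel"],1),np.round(atz(n,r["pixel"],z),3))
o=ctrl.get_obs();print(o)
E
```

```text
top {'mtx': array([[463.45712376,   0.        , 324.68919601],
       [  0.        , 463.45712376, 240.71159181],
       [  0.        ,   0.        ,   1.        ]]), 'eye': array([ 0.21777486, -0.01309203,  1.43637691]), 'attitude': array([ 10.29405902,  -0.37631502, -91.39626546])}
side {'mtx': array([[463.391992  ,   0.        , 322.06472345],
       [  0.        , 463.391992  , 246.09467249],
       [  0.        ,   0.        ,   1.        ]]), 'eye': array([ 0.36617366, -1.21103134,  0.89194884]), 'attitude': array([58.3739221 ,  1.41885185, -5.85601875])}
knob_top top 0.95 [179.3 346.6] [ 0.596 -0.088  0.257]
knob_top top 0.89 [336.6 148.7] [0.2   0.417 0.257]
knob_top top 0.53 [201.4 266.4] [0.54  0.124 0.257]
knob_top side 0.79 [221.7 368.3] [ 0.6   -0.071  0.257]
knob_top side 0.67 [213.3 346.4] [ 0.546 -0.01   0.257]
knob_top side 0.4 [141.8 232.6] [0.17  0.697 0.257]
plunger_yellow_top top 0.37 [237.5 424.7] [ 0.465 -0.324  0.09 ]
plunger_yellow_top top 0.3 [196.2 455.7] [ 0.589 -0.426  0.09 ]
plunger_yellow_top side 0.62 [360.  330.7] [ 0.447 -0.426  0.09 ]
plunger_red_to
[... 2044 characters left out ...]
 [ 0.379 -0.068 -0.   ]
{'clock': 1.4, 'joint_pos': array([-4.97268457e+01,  2.05469194e+01,  6.80634453e-01, -3.89272742e-04,
       -7.01352993e+01, -1.65072184e+01]), 'qvel': array([-0.08346304,  0.02471424,  0.05482708, -0.02859109, -0.04252958,
       -0.01266767]), 'tau': array([-2.29644829e-04, -5.82381463e+01,  2.93300933e+01,  7.00244889e+00,
        1.25088013e-02, -1.65597788e-05]), 'tool_pos': array([ 0.27199981, -0.61773768,  0.22654362]), 'orientation': array([ 1.79998377e+02, -9.91245467e-05, -1.56234196e+02]), 'force': array([ 0.76322749,  0.0081479 , -0.09679174]), 'moment': array([-0.02548778,  0.01393813,  0.03504772]), 'gripper_force': 0.0, 'opening': 0.08739884532866057}
```

View pics/top.png

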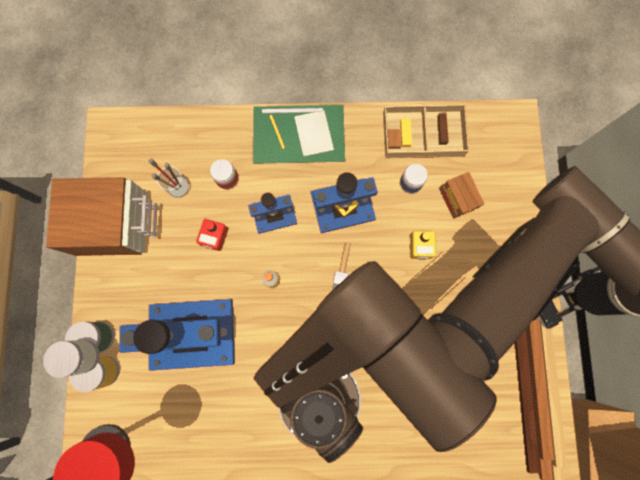

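View pics/side.png

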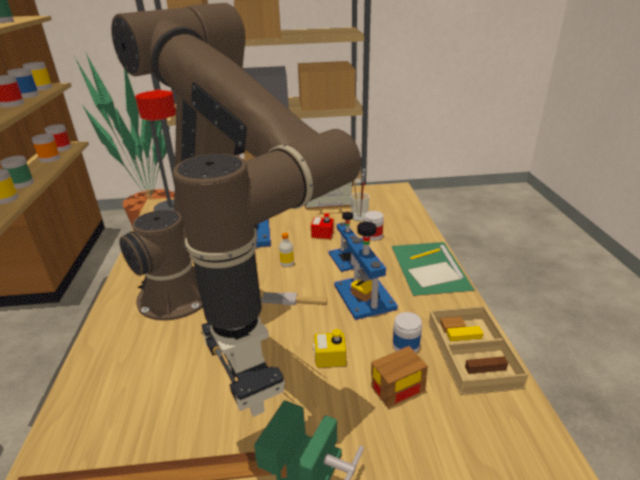

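The top view shows three blue presses: a large one at (190,335), a small one at (272,213) and a middle one at (343,203) with the yellow tile. The yellow timer is at (424,244) and the red one at (211,234). The middle press fits best because it holds the tile. I'll check its size in an enlarged crop.

```bash
python3 - <<'E'
from h import *
t=cv2.imread("pics/top.png");s=cv2.imread("pics/side.png")
def crop(im,r,c,h,w,k): return cv2.resize(im[r:r+h,c:c+w],None,fx=k,fy=k,interpolation=cv2.INTER_CUBIC)
a=crop(t,165,300,75,100,4);b=crop(t,220,395,50,66,4)
b=cv2.resize(b,(400,300));c=crop(s,215,325,112,75,1);
c=crop(s,215,320,75,100,4);d=crop(s,320,300,75,100,4)
cv2.imwrite("pics/crop.png",np.vstack([np.hstack([a,b]),np.hstack([c,d])]))
print("knob",tri((179.3,346.6),(221.7,368.3)))
for n,th in(("top","knob_top"),("top","timer_yellow"),("top","plunger_yellow_top"),("side","knob_top"),("side","timer_yellow"),("top","press"),("top","tile")):
    for r in ctrl.trace(th,n)[:3]: print(n,th,round(r["conf"],2),r["bbox"],r["mask"].sum())
# base corner extents of the middle press: blue mask at z~.02
hsv=cv2.cvtColor(t,cv2.COLOR_BGR2HSV)
m=cv2.inRange(hsv,(100,120,40),(125,255,255));m[:, :308]=0;m[:,385:]=0;m[:165]=0;m[240:]=0
for z in(.02,.165):
    p=np.array([atz("top",(y,x),z)[:2] for y,x in np.argwhere(m)],np.float32); r=cv2.minAreaRect(p);print(z,r)
y=cv2.inRange(hsv,(22,120,80),(35,255,255));y[:, :405]=0;y[:,445:]=0;y[:225]=0;y[262:]=0
p=np.array([atz("top",(a,b),.06)[:2] for a,b in np.argwhere(y)],np.float32);print("timer",cv2.minAreaRect(p))
E
```

```text
knob (array([ 0.59454026, -0.08765095,  0.26607122]), np.float64(0.0031315407111661303))
top knob_top 0.95 [132.6, 320.5, 173.6, 352.9] 1090
top knob_top 0.66 [261.0, 193.2, 278.1, 217.2] 200
top knob_top 0.6 [338.7, 172.5, 356.9, 209.6] 369
top timer_yellow 0.81 [411.0, 231.3, 439.1, 260.5] 741
top plunger_yellow_top 0.38 [423.0, 234.0, 427.4, 237.0] 22
side knob_top 0.75 [361.4, 211.0, 383.6, 241.0] 332
side knob_top 0.63 [231.5, 143.9, 247.0, 158.4] 113
side knob_top 0.63 [264.5, 289.1, 328.3, 306.3] 660
side timer_yellow 0.95 [314.2, 333.9, 343.1, 368.9] 1056
top press 0.96 [307.2, 171.4, 379.0, 232.9] 2702
top press 0.93 [116.1, 300.9, 236.5, 371.7] 6559
top press 0.89 [250.0, 193.3, 293.9, 233.3] 1391
top tile 0.51 [334.9, 201.5, 356.0, 213.4] 113
0.02 ((0.5900264978408813, -0.10154768079519272), (0.13253171741962433, 0.19738386571407318), 11.991159439086914)
0.165 ((0.5519176721572876, -0.09249211102724075), (0.11896393448114395, 0.17717690765857697), 11.991153717041016)
timer ((0.45289480686187744, -0.3279235363006592), (0.06660117954015732, 0.07714013755321503), 86.65105438232422)
```

View pics/crop.png

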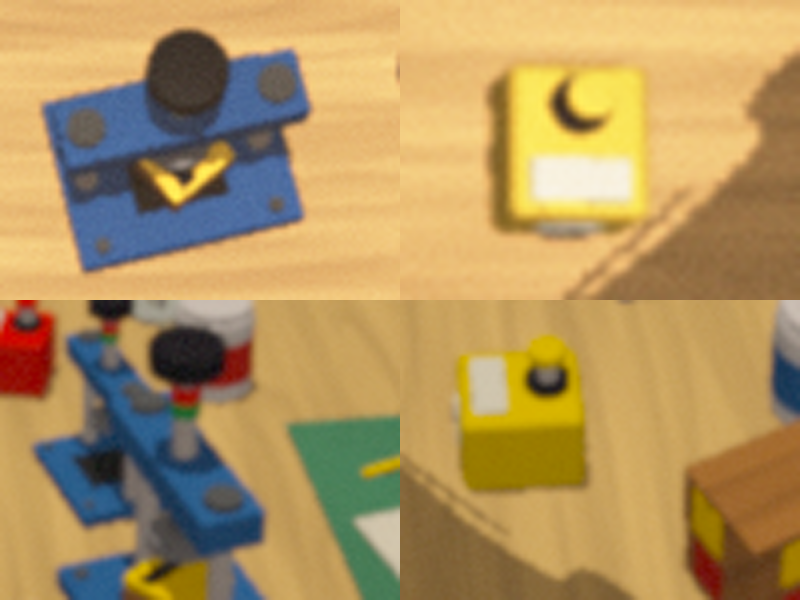

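The crop (top-left panel) shows the middle press with a crosshead about 180 mm wide, the tile under its pad and the knob near pixel (347,182), so this is the one meant. The yellow timer has its cap near top (426,236) and side (337,332). I'll refine both.

```bash
python3 - <<'E'
from h import *
from scipy.optimize import least_squares
from scipy.spatial.transform import Rotation as R
def proj(n,P):
    c=ctrl.calibration(n);K=c["mtx"];A=R.from_euler('xyz',c["attitude"],degrees=True).as_matrix()
    q=(np.atleast_2d(P)-c["eye"])@A; q=q*[1,-1,-1]; q=q@K.T; return q[:,:2]/q[:,2:]
print("caps z.171",[atz("top",p,.171).round(4) for p in((165+128/4,300+87/4),(165+84/4,300+277/4),(191.5,345.5))])
print("side cap near",atz("side",(215+(498-300)/4,320+222/4),.171))
print("plunger top",atz("top",(236.2,426.2),.09),"side",atz("side",(332.,336.7),.088))
# knob silhouettes: fit cylinder x,y with known z
a=np.linspace(0,2*np.pi,60)
def bb(n,x,y,r,z0,z1):
    P=np.concatenate([np.c_[x+r*np.cos(a),y+r*np.sin(a),0*a+z] for z in(z0,z1)]);q=proj(n,P);return np.r_[q.min(0),q.max(0)]
for n,(r0,r1,c0,c1) in(("top",(165,200,330,365)),("side",(215,242,355,380))):
    im=cv2.imread(f"pics/{n}.png")[r0:r1,c0:c1]; m=(im.max(2)<75).astype(np.uint8)
    k,l,st,ce=cv2.connectedComponentsWithStats(m); i=1+st[1:,4].argmax()
    x,y,w,h=st[i,:4]; b=np.r_[c0+x,r0+y,c0+x+w,r0+y+h]-.5
    f=least_squares(lambda p:(bb(n,p[0],p[1],.028,.235,.257)-b),[.59,-.09])
    print(n,b,f.x,f.fun)
    print("pred at f",bb(n,f.x[0],f.x[1],.028,.235,.257))
# timer box sides
for n,(r0,r1,c0,c1) in(("side",(325,372,308,350)),("top",(225,262,405,445))):
    hsv=cv2.cvtColor(cv2.imread(f"pics/{n}.png"),cv2.COLOR_BGR2HSV)[r0:r1,c0:c1]
    m=cv2.inRange(hsv,(20,150,60),(36,255,255)); ys,xs=np.nonzero(m); print(n,"yellow bbox",xs.min()+c0,ys.min()+r0,xs.max()+c0,ys.max()+r0)
def tb(n,x,y,yaw):
    g=np.array([[sx*.04,sy*.035,z] for sx in(-1,1) for sy in(-1,1) for z in(0,.06)])
    q=proj(n,g@R.from_euler('z',yaw).as_matrix().T+[x,y,0]);return np.r_[q.min(0),q.max(0)]
print(tb("top",.452,-.328,0),tb("side",.452,-.328,0))
for n in ("top","side"): print(n,proj(n,[[.47,-.328,.09],[.47,-.328,.06]]))
E
```

```text
caps z.171 [array([ 0.5729, -0.0218,  0.171 ]), array([ 0.6021, -0.1573,  0.171 ]), array([ 0.5875, -0.0893,  0.171 ])]
side cap near [ 0.6048437  -0.16218246  0.171     ]
plunger top [ 0.46863629 -0.32884659  0.09      ] side [ 0.47398191 -0.32931839  0.088     ]
top [336.5 173.5 356.5 194.5] [ 0.58613307 -0.08787995] [-0.69759549 -0.81731834  0.68602881  0.8116587 ]
pred at f [335.80240451 172.68268166 357.18602881 195.3116587 ]
side [357.5 221.5 375.5 235.5] [ 0.59117865 -0.08808924] [-1.07211333 -1.37433422  1.0542877   1.1810177 ]
pred at f [356.42788667 220.12566578 376.5542877  236.6810177 ]
side yellow bbox 313 328 346 368
top yellow bbox 411 230 435 257
[408.10106423 230.24825046 436.51441082 259.63591937] [311.61889962 330.08683794 345.62841696 368.83159702]
top [[425.88581297 235.75452928]
 [423.69114224 237.63020567]]
side [[335.0715967  331.19336824]
 [335.18867934 339.99122448]]
```

send_rows(increments=[[[0.25,0.25,0,0],[0.5,0.5,0,0],[0.75,0.75,0,0],[0.99,1,0,0],[0.99,1,0,0],[0.99,1,0,0],[0.99,1,0,0],[0.99,1,0,0]]], jaw=0)

```text
clock: 2.75
tool_pos: [0.4693, -0.4185, 0.2265]
orientation: [180.0, -0.0, -156.3]
force: [-0.6, -0.1, -0.7]
opening: 0.0132
gripper_force: 0.0
```

send_rows(increments=[[[0,0.2,0,0],[0.005,0.45,-0.1,0],[0.005,0.45,-0.3,0],[0.005,0.45,-0.5,0],[0.005,0.45,-0.58,0],[0.005,0.45,-0.58,0],[0.005,0.45,-0.58,0]]])

```text
clock: 3.62
tool_pos: [0.4718, -0.3286, 0.112]
orientation: [-179.9, 0.1, -156.3]
force: [1.1, -0.8, 0.3]
opening: -0.0
gripper_force: 0.0
```

```bash
python3 - <<'E'
from h import *
s=cv2.imwrite
a=ctrl.snapshot("side")[280:380,270:400,::-1]
cv2.imwrite("pics/p1.png",cv2.resize(a,None,fx=5,fy=5,interpolation=cv2.INTER_CUBIC))
E
```

```text
(no output)
```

View pics/p1.png

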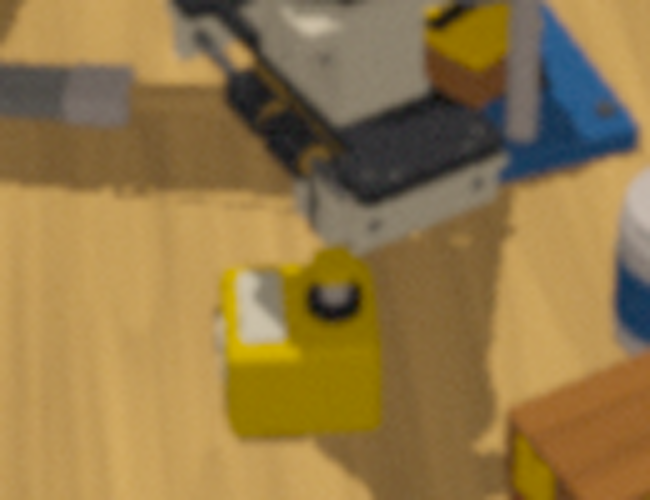

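The side view shows the shut fingertips right above the yellow cap at crop (330,255). I'll press now.

send_rows(increments=[[[0,0,-0.06,0],[0,0,-0.1,0],[0,0,-0.13,0],[0,0,-0.155,0],[0,0,-0.175,0],[0,0,-0.18,0],[0,0,-0.18,0],[0,0,-0.18,0]]])

```text
clock: 4.68
tool_pos: [0.471, -0.3278, 0.0752]
orientation: [-180.0, 0.0, -156.2]
force: [-3.1, 2.4, 9.9]
opening: 0.0005
gripper_force: 4.7
```

send_rows(increments=[[[0,0,-0.01,0],[0,0,-0.01,0],[0,0,-0.01,0]]])

```text
clock: 5.05
tool_pos: [0.4712, -0.3279, 0.075]
orientation: [-179.9, 0.0, -156.2]
force: [-7.1, 7.3, 23.5]
opening: 0.0001
gripper_force: 11.9
```

Hard stop reached: the TCP didn't move and the force rose to 23 N. Next I'll release and go over the knob.

send_rows(increments=[[[0,0,0.1,0],[0,0,0.35,0],[0,0,0.65,0],[0,0,0.95,0],[0,0,1,0],[0,0,1,0]]])

```text
clock: 5.8
tool_pos: [0.4712, -0.3276, 0.2727]
orientation: [-180.0, 0.1, -156.2]
force: [0.7, 0.2, -1.0]
opening: 0.0005
gripper_force: 0.0
```

send_rows(increments=[[[0,0,0.15,0],[0,0,0.15,0],[0.1,0.2,0.15,0],[0.2,0.45,0.15,0],[0.35,0.7,0.15,0],[0.5,0.95,0.15,0],[0.58,1,0.15,0],[0.58,1,0.15,0],[0.58,1,0.15,0]]])

```text
clock: 6.92
tool_pos: [0.5863, -0.1284, 0.3014]
orientation: [180.0, -0.1, -156.3]
force: [-0.8, -0.1, 0.3]
opening: 0.0001
gripper_force: 0.0
```

send_rows(increments=[[[0,0.1,0,0],[0,0.2,0,0],[0,0.2,0,0],[0,0.2,0,0],[0,0.2,0,0]]])

```text
clock: 7.55
tool_pos: [0.587, -0.0879, 0.3027]
orientation: [-180.0, 0.0, -156.2]
force: [0.5, -0.2, 0.1]
opening: 0.0007
gripper_force: 0.0
```

```bash
python3 - <<'E'
from h import *
a=ctrl.snapshot("side")[170:320,290:430,::-1]
cv2.imwrite("pics/p2.png",cv2.resize(a,None,fx=4,fy=4,interpolation=cv2.INTER_CUBIC)); print(ctrl.get_obs()["tool_pos"])
E
```

```text
[ 0.58696129 -0.08794827  0.30261184]
```

View pics/p2.png

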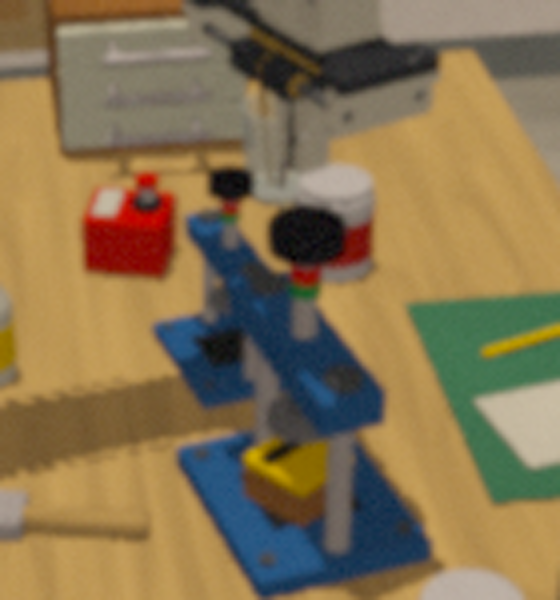

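```bash
cat >> h.py <<'E'
def proj(n,P):
    from scipy.spatial.transform import Rotation as R
    c=ctrl.calibration(n);A=R.from_euler('xyz',c["attitude"],degrees=True).as_matrix()
    q=((np.atleast_2d(P)-c["eye"])@A*[1,-1,-1])@c["mtx"].T; return q[:,:2]/q[:,2:]
E
python3 - <<'E'
from h import *
P=[[.587,-.088,.3026],[.588,-.088,.257],[.588,-.088,.165],[.588,-.088,.05]]
s=proj("side",P);print("side px",s,"crop",(s-[290,170])*4)
t=proj("top",P);print("top",t)
a=ctrl.snapshot("top")[150:250,280:420,::-1].copy()
b=ctrl.snapshot("side")[170:270,290:430,::-1].copy()
a=cv2.resize(a,None,fx=4,fy=4,interpolation=cv2.INTER_CUBIC);b=cv2.resize(b,None,fx=4,fy=4,interpolation=cv2.INTER_CUBIC)
a=cv2.resize(a,(400,300));b=cv2.resize(b,(400,300))
for im,q,o in((a,t,(280,150)),(b,s,(290,170))):
    for k in q[:2]: cv2.circle(im,tuple(int(v) for v in (k-o)*[400/140,3]),3,(255,0,255),1)
cv2.imwrite("pics/p3.png",np.hstack([a,b]))
E
```

```text
side px [[365.44911621 210.49780717]
 [365.4059347  224.94176814]
 [364.63967556 252.57394271]
 [363.75553792 284.45694932]] crop [[301.79646486 161.9912287 ]
 [301.62373882 219.76707256]
 [298.55870223 330.29577085]
 [295.02215169 457.82779728]]
top [[347.59942415 177.08967705]
 [346.63625899 182.1304894 ]
 [344.91621943 191.9362932 ]
 [343.07218704 202.44896995]]
```

View pics/p3.png

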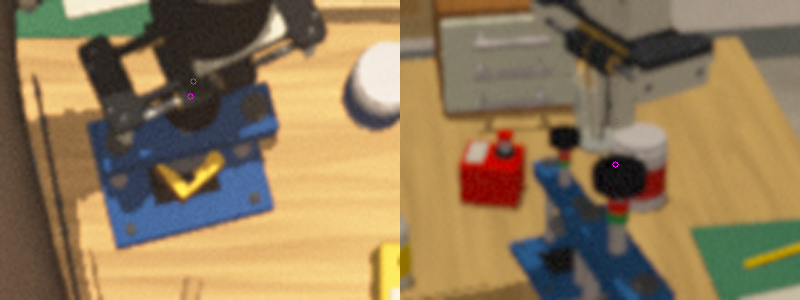

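The projected TCP (magenta) sits at the finger end, straight above the knob centre. The pale shape to its left is the glass jar behind. I'll press down step by step.

send_rows(increments=[[[0,0,-0.1,0],[0,0,-0.2,0],[0,0,-0.24,0],[0,0,-0.27,0],[0,0,-0.3,0],[0,0,-0.33,0],[0,0,-0.36,0],[0,0,-0.36,0],[0,0,-0.36,0]]])

```text
clock: 8.82
tool_pos: [0.5872, -0.088, 0.2314]
orientation: [-180.0, 0.0, -156.2]
force: [-4.0, -1.1, 8.4]
opening: 0.0003
gripper_force: 4.2
```

send_rows(increments=[[[0,0,-0.02,0],[0,0,-0.04,0],[0,0,-0.06,0],[0,0,-0.072,0],[0,0,-0.072,0],[0,0,-0.072,0]]])

```text
clock: 9.57
tool_pos: [0.5872, -0.088, 0.2184]
orientation: [-179.9, 0.1, -156.2]
force: [-7.2, -0.6, 16.6]
opening: 0.0006
gripper_force: 8.2
```

Ram is at about 0.0386 with 16.6 N, which matches the expected curve. Now I'll hold for more than two seconds.

send_rows(increments=[[[0,0,0,0],[0,0,0,0],[0,0,0,0],[0,0,0,0],[0,0,0,0],[0,0,0,0],[0,0,0,0],[0,0,0,0],[0,0,0,0],[0,0,0,0],[0,0,0,0],[0,0,0,0]]])

```text
clock: 11.08
tool_pos: [0.5872, -0.088, 0.2184]
orientation: [-179.9, 0.1, -156.2]
force: [-7.3, 0.9, 17.1]
opening: 0.0006
gripper_force: 8.2
```

send_rows(increments=[[[0,0,0,0],[0,0,0,0],[0,0,0,0],[0,0,0,0],[0,0,0,0],[0,0,0,0],[0,0,0,0],[0,0,0,0],[0,0,0,0],[0,0,0,0],[0,0,0,0],[0,0,0,0]]])

```text
clock: 12.58
tool_pos: [0.5872, -0.088, 0.2184]
orientation: [-179.9, 0.1, -156.2]
force: [-7.8, 1.3, 16.2]
opening: 0.0005
gripper_force: 8.2
```

```bash
python3 - <<'E'
from h import *
a=ctrl.snapshot("side")[190:310,310:420,::-1]
cv2.imwrite("pics/p4.png",cv2.resize(a,None,fx=5,fy=5,interpolation=cv2.INTER_CUBIC)); print(ctrl.get_obs()["tool_pos"])
E
```

```text
[ 0.58719245 -0.08803435  0.21838353]
```

View pics/p4.png

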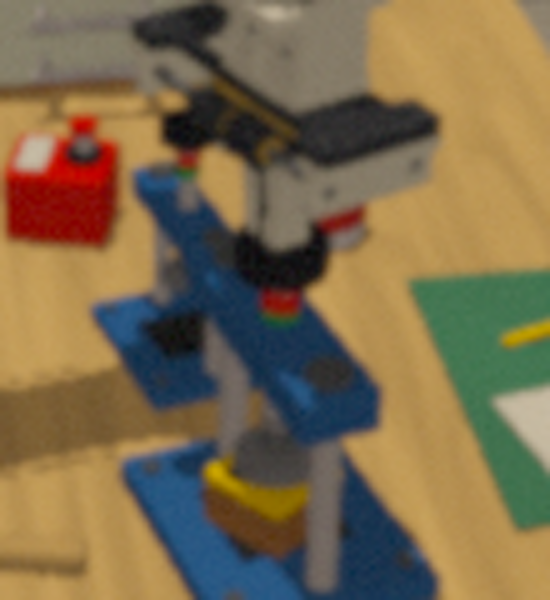

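The knob is held down with the green ring at the crosshead's top (280,318) and the red ring fully above it. The pad is flat on the tile, which sits flush on its block (260,490).

```bash
python3 -c "
from plant import ctrl
print(ctrl.close_job())"
```

```text
the job is handed in; nothing more can be done
None
```

I pushed the yellow timer's plunger to its stop and released it. I then held the press knob at the green ring for over three seconds (ram about 0.039 m, about 17 N) and handed the job in with the arm still holding it; no verdict was shown.

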